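# Press a corner bracket home on the headboard shelf and hold it for its nut

## Robot

A 6-joint arm with a two-finger parallel gripper is mounted at the origin on the work surface. World frame = base frame: x ahead of the robot, y to its left, z up, the work surface at z = 0. Lengths are in m, angles in rad, forces in N, time in s.
With the tool pointing down it reaches from about 0.35 to 0.8 m from the base axis. Payload 7.3 kg.
Tool frame: the origin (TCP) lies at the very end of the fingers, on their centre line; the grasp point (between the pads) lies 19 mm behind it; z points along the fingers, y is the line along which they close (so a half turn about z gives the same grasp; the last joint's range is limited). The gripper opens to 85 mm and grips with 20 to 120 N. Pads are 22 mm wide; open, the fingers measure 114 mm over their backs; the gripper's body (76 mm by 85 mm) begins 54 mm behind the grasp point. The pads swing forward as they close: fully open they stand 13 mm farther back than shut.
Start: joints at [1.058, 0.342, 1.524, -0, 1.275, -0.146], TCP at [0.188, 0.49, 0.231] pointing down, gripper open.
Joint ranges: [-2.53, 2.53], [-0.77, 2.02], [0.04, 2.7], [-1, 4.14], [0.28, 2.66], [-3.11, 3.11]. Speed limits (rad/s): [2.57, 2.57, 3.14, 3.14, 3.14, 3.14].

## Interface

Orientations are given as a unit quaternion [x, y, z, w].
In Python, from plant import sense, cams, ticket gives the robot as it stands.
- The arm moves only by the shell command python3 -m jog 'ROWS'. ROWS is JSON, a list of rows, each a list of 3 entries, a list of its own where there are three numbers: the shift along the tool's x, y, z scaled (see below), then the turn, a rotation vector about the tool's x, y, z scaled (see below), then the opening, from -1 (shut) to 1 (fully open). In form: [[[dx, dy, dz], [wx, wy, wz], fingers], ...]. A call has 1 to 12 rows; each row is the pose to reach, as a shift and turn from the pose commanded when the call began, along the tool's axes at that moment, turning the shorter way round; what a row does not reach only later rows make up. The controller multiplies each number of a shift by 0.5 m and each number of a turn by pi rad. A row lasts 1/8 s, in which the tool goes at most 62.5 mm and 10.7 degrees, less where a joint would pass 70% of its speed; a pose out of reach is approached as far as the arm can. A call with a number of a shift or a turn outside -1 to 1 is refused whole. A call with a gripper value outside its range is refused whole. The fingers move at their own pace and stop on an object; the grip force is fixed at half the most. Time passes only in rows, so rows that repeat a pose let the fingers close. It gives the time, the measured TCP pose, the force, the opening and the grip force at its end, in the units of the state.
- sense(): the state, without advancing time (a new reading comes with each control period).
- cams.get_image(name): name is "scene" or "top"; returns a dict with "image" (480x640x3 uint8, red, green, blue), "camera_matrix" (3x3 intrinsics, pixels), "R" (3x3) and "t" (3): a world point X has camera coordinates R X + t. Camera axes: x right, y down, z forward; pixel columns grow to the right and rows downward; lengths in m; the calibration is good to about 2 mm. A picture is of the moment at which its call begins. There is no depth.
- ticket.hand_in(): hands the job in; it is judged then, once.
The state is a dict: "time_s": time; "joint_positions": joint angles; "qvel": joint speeds; "effort": joint torques, N m; "tcp_pos": TCP position; "orientation": TCP orientation; "ft_force": force on the tool from outside, world axes, zero at the start; "wrist_torque": the same for the moment, N m; "finger_gap": opening from 0.0 (shut) to 1.0 (fully open); "gripper_force": force on a finger pad.
Only numpy, scipy, OpenCV 4.12 (cv2) and the standard library are available. Lean on these libraries where they do the work, as an engineer would, in place of code of your own. Each camera call takes 0.05 s, during which the arm holds its last target. There are 200 camera calls.

## Task

The bamboo shelf's back rail needs its blue corner bracket refitted: take the bracket and hang it by its round eye on the steel stud that sticks out of the back rail, then push it diagonally, back and down at once, until its upright leg sits flush on the rail and its foot flat on the board. Finish while still holding it there with firm hand pressure against both the rail and the board, so that the nut can be put on; do not let go. Leave the pill tower, the amber bottle, the green dish and the folded fan where they are.

Things in the scene. Friction and masses are not known exactly. Their poses are not given: they have to be found in the camera images.
- bracket_web (a point): Middle of the triangular web in the middle of the blue bracket's width: 12 mm thick (across y), the place to grip or push. 16 mm above the bracket's underside, 34 mm in front (-x) of the leg's back face. The web's sloping edge runs from 44 mm above the underside at the leg to 10 mm at the foot's front end; it is 27 mm high here. Axes: x towards the leg's back face, z up.
- bracket_eye (a point): Centre of the bracket's round eye, a hole 15 mm in diameter through the upright leg (4 mm thick), given at the leg's back face; 54 mm above the bracket's underside, in the middle of its width. Axes as bracket_web: x is the eye's axis, pointing out of the back face.
- bracket_heel (a point): Middle of the bracket's lower back edge, where the underside of the foot meets the leg's back face; axes as bracket_web.
- bracket: The loose blue moulded corner bracket (0.08 to 0.17 kg), an L standing on its foot on the board: foot 68 deep (x, with the leg) x 50 wide (y) x 4 mm thick, upright leg 68 high x 50 wide x 4 mm at the foot's +x end, and the web between them. Origin on its underside, 16 mm below bracket_web, same axes; x is to be turned square to the rail.
- rail: Fixed upright bamboo back rail of the shelf, 18 mm thick, 860 mm long, 72 mm high above the board. Origin in the middle of its length, on its front face (towards the robot), level with the board's top. x points square into the rail (away from the robot), y along it, z up.
- board: Fixed bamboo shelf board, 260 mm deep, 860 mm long, square to the rail; origin at the middle of its top surface, which lies 43 mm above the table; axes as the rail. End cheeks 95 mm high above the table close its two ends. While the foot is pressed down, friction on the board (about half the down force) takes its share of a push towards the rail.
- stud_tip (a point): Middle of the free end of the fixed steel stud, 8 mm in diameter, that stands 16.5 mm out of the rail's front face, level and square to the rail, 54 mm above the board. x points from the tip along the stud into the rail. With the bracket's foot on the board the stud is level with the eye's centre; the eye leaves 3.5 mm all round.
- tower: Bystander: white pill tower of three round tiers with a lid, 62 mm diameter, 94 mm high, origin at its foot.
- amber_bottle: Bystander: amber bottle with white flip-top lid, 48 mm diameter, 85 mm high, origin at its foot.
- dish: Bystander: green ceramic dish with a spoon lying in it, 90 mm diameter, 26 mm high, origin under its middle.
- fan: Bystander: folded wooden hand fan lying along the shelf, 200 (y) x 24 (x) x 18 mm, origin under its middle.
There are look-alikes about, which are no part of the job. There is more than one size of the bracket; the one meant has the size given above.

How it is judged:
On the way:
1. the bracket's eye is over the stud: the stud's tip stands out in front of the upright leg, within the eye (x of stud_tip in the frame of bracket_eye between -0.03 and -0.006 m and y of stud_tip in the frame of bracket_eye between -0.006 and 0.006 m and z of stud_tip in the frame of bracket_eye between -0.006 and 0.006 m), for 0.1 s.
At the end, for the whole second after the job is handed in: The robot still presses the bracket: 3 to 50 N on the rail and at once 3 to 50 N on the board; its back (eye and heel) within 3 mm of the rail, heel within 3 mm of the board, upright and square to the rail within 0.05 rad, the stud through the eye (within 6 mm of its centre), at rest (contact force between bracket and rail between 3 and 50 N and contact force between bracket and board between 3 and 50 N and (contact force between bracket and the fingers above 2 N or contact force between bracket and the arm above 2 N) and x of each of bracket_heel, bracket_eye in the frame of rail above -0.003 m and z of bracket_heel in the frame of rail below 0.003 m and angle between bracket's own z axis and vertical below 0.05 rad and angle between the x axis of bracket and the x axis of rail, either way round below 0.05 rad and x of stud_tip in the frame of bracket_eye below -0.012 m and y of stud_tip in the frame of bracket_eye between -0.006 and 0.006 m and z of stud_tip in the frame of bracket_eye between -0.006 and 0.006 m and linear speed of bracket below 0.02 m/s); the arm keeps its last pose, push and grip.
It fails at once if the pill tower is moved more than 12 mm or tipped (distance of tower from where it was at the start of the episode above 0.012 m or angle between tower's own z axis and vertical above 0.2 rad).
It fails at once if the amber bottle is moved more than 12 mm or tipped (distance of amber_bottle from where it was at the start of the episode above 0.012 m or angle between amber_bottle's own z axis and vertical above 0.2 rad).
It fails at once if the green dish is moved more than 12 mm or tipped (distance of dish from where it was at the start of the episode above 0.012 m or angle between dish's own z axis and vertical above 0.2 rad).
It fails at once if the folded fan is moved more than 12 mm or tipped (distance of fan from where it was at the start of the episode above 0.012 m or angle between fan's own z axis and vertical above 0.2 rad).
It also fails if it takes over 45 s, if anything falls off the work surface, if the arm or the gripper's body presses on something with over 40 N, if the wrist force passes 120 N, or if a joint passes its speed limit or range.

## Working session

There is one attempt and no reset: what is moved stays moved. The work goes in short steps, Python scripts to look and compute and a shell command to move; the robot and the scene stay as the last step left them, time stands still between calls to the robot, and variables do not carry over. Pictures are saved under pics/ and viewed, at most 10 in all, crops included, and the job is handed in when it is done.

```bash
mkdir -p pics; ls; python3 - <<'E'
from plant import sense,cams
import cv2,numpy as np
s=sense();print(s)
for n in("scene","top"):
    d=cams.get_image(n);cv2.imwrite(f"pics/{n}0.png",d["image"][:,:,::-1]);np.savez(f"{n}.npz",**d);print(n,d["camera_matrix"],d["R"],d["t"])
E
```

```text
pics
{'time_s': 0.0, 'joint_positions': array([ 1.05798484e+00,  3.42731743e-01,  1.52502122e+00, -6.82041042e-06,
        1.27539899e+00, -1.46000497e-01]), 'qvel': array([ 0.00224592,  0.00072171, -0.00022165,  0.00050987,  0.00210006,
       -0.00076474]), 'effort': array([ 4.00692106e-04, -4.33681548e+01, -2.46010423e+01, -1.81739429e-04,
        7.98751717e-03, -2.17041719e-05]), 'tcp_pos': array([0.18806783, 0.48972714, 0.23061981]), 'orientation': array([ 1.82377970e-01,  9.83228187e-01, -7.38785359e-04, -2.49115072e-04]), 'ft_force': array([ 0.25255484,  0.38371863, -0.12816626]), 'wrist_torque': array([0.05173251, 0.01127575, 0.04225613]), 'gripper_force': 0.0, 'finger_gap': 0.9969769584031086}
scene [[496.16520655   0.         320.98346454]
 [  0.         496.16520655 240.41295054]
 [  0.           0.           1.        ]] [[-0.28361222  0.95892628  0.00494899]
 [ 0.64618834  0.19492489 -0.73786511]
 [-0.70852293 -0.20606958 -0.67493006]] [ 0.11189767 -0.25084099  1.352217  ]
top [[600.25395847   0.         324.11551942]
 [  0.         600.25395847 251.91487663]
 [  0.           0.           1.        ]] [[-0.01397327 -0.99982563  0.01238763]
 [-0.99573228  0.01278365 -0.09139915]
 [ 0.09122486 -0.01361191 -0.99573729]] [0.00297431 0.48805619 1.10561474]
```

View pics/scene0.png

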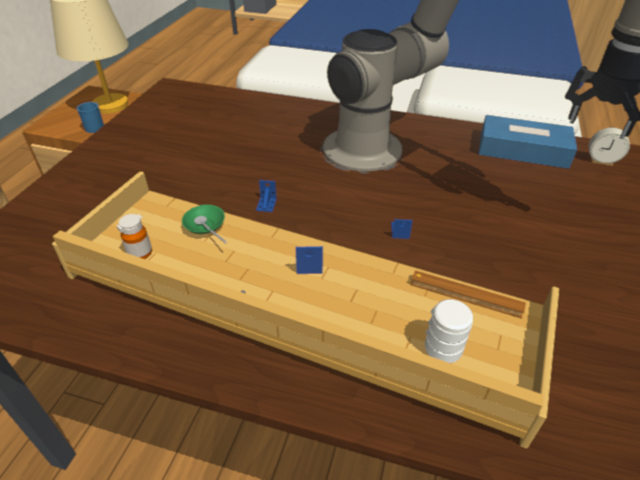

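View pics/top0.png

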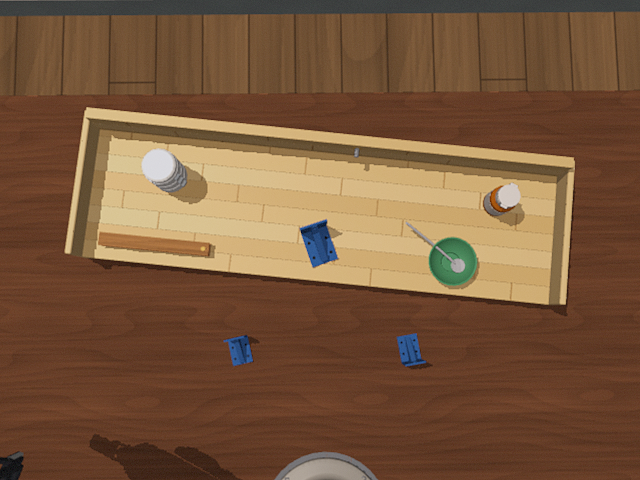

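The shelf runs across the top view. One blue bracket stands on the board at about (319,243), and the stud is at about (357,153). Two more brackets lie on the table at (239,350) and (410,350). I'll enlarge the important areas.

```bash
python3 - <<'E'
import cv2
t=cv2.imread("pics/top0.png");s=cv2.imread("pics/scene0.png")
a=cv2.resize(t[130:280,290:390],None,fx=4,fy=4,interpolation=2)   # 400x600
b=cv2.resize(s[230:305,225:345],None,fx=4,fy=4,interpolation=2)[:300,:400]
b=cv2.resize(s[235:310,230:330],None,fx=4,fy=4,interpolation=2) #400x300
import numpy as np
c=cv2.resize(t[325:375,225:292],None,fx=4,fy=4,interpolation=2)
c=cv2.copyMakeBorder(c,0,300-c.shape[0],0,400-c.shape[1],0)
cv2.imwrite("pics/crop1.png",np.hstack([a,np.vstack([b,c])]))
E
```

```text
(no output)
```

View pics/crop1.png

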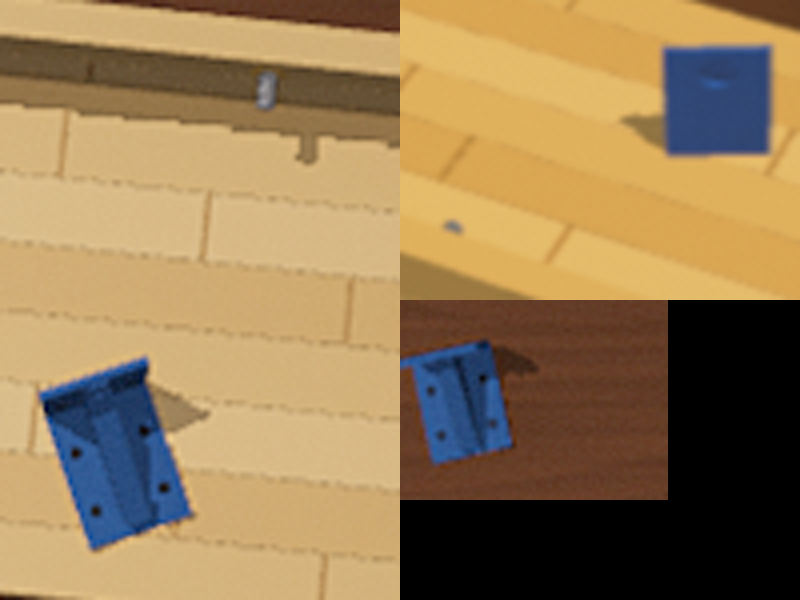

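The crop (px = 290+u/4, 130+v/4) shows:
- **Bracket leg:** top back edge from (40,393) to (147,358).
- **Bracket foot:** front corners at (95,550) and (193,516).
- **Stud:** tip at about (265,106), root at about (267,75).
- **Scene inset:** the stud is seen end-on at about (242.5,291.5).

```bash
cat > h.py <<'E'
import numpy as np,cv2
def cam(n):
    d=np.load(n+".npz");return d["camera_matrix"],d["R"],d["t"],d["image"]
def ray(n,p):
    K,R,t,_=cam(n);return -R.T@t, R.T@np.linalg.solve(K,[p[0],p[1],1])
def atz(n,p,z):
    o,d=ray(n,p);return o+d*(z-o[2])/d[2]
def tri(p1,p2):
    a,u=ray("top",p1);b,v=ray("scene",p2)
    k=np.linalg.lstsq(np.c_[u,-v],b-a,rcond=None)[0];P,Q=a+u*k[0],b+v*k[1]
    return (P+Q)/2,np.linalg.norm(P-Q)
E
python3 - <<'E'
from h import *
np.set_printoptions(precision=4,suppress=True)
c=lambda u,v:(290+u/4-.4,130+v/4-.4)
L=atz("top",c(40,393),.111);R=atz("top",c(147,358),.111);FL=atz("top",c(95,550),.045);FR=atz("top",c(193,516),.045)
print(L,R,np.linalg.norm(L-R),FL,FR,np.linalg.norm(FL-FR))
m=(L+R)/2;f=(FL+FR)/2;print("leg",m,"front",f,"depth",np.linalg.norm((m-f)[:2]))
e=L-R;print("yaw from leg (x normal)",np.degrees(np.arctan2(-e[0],e[1])));e=FL-FR;print(np.degrees(np.arctan2(-e[0],e[1])));print(np.degrees(np.arctan2(*(m-f)[[1,0]])))
print("stud tip/root",atz("top",c(265,104),.097),atz("top",c(267,75),.097),tri(c(265,104),(242.3,291.6)))
g=cv2.cvtColor(cam("top")[3],cv2.COLOR_RGB2GRAY).astype(float)
P=[]
for x in range(110,540,5):
    y0=int(120+(x-96)*47/459); d=np.diff(cv2.GaussianBlur(g,(1,5),0)[y0-10:y0+14,x]);y=y0-10+d.argmin()+.5
    P.append(atz("top",(x,y),.115)[:2])
P=np.array(P);k=np.polyfit(P[:,1],P[:,0],1)
for _ in range(5):
    r=P[:,0]-np.polyval(k,P[:,1]);ok=abs(r)<.004;k=np.polyfit(P[ok,1],P[ok,0],1)
print("rail x=",k,ok.mean(),"yaw",np.degrees(np.arctan(-k[0])), r[ok].std())
E
```

```text
[0.5224 0.0396 0.111 ] [ 0.5372 -0.007   0.111 ] 0.04894799315901088 [0.4582 0.0169 0.045 ] [ 0.4733 -0.0284  0.045 ] 0.04770310177213559
leg [0.5298 0.0163 0.111 ] front [ 0.4658 -0.0057  0.045 ] depth 0.06772759747318997
yaw from leg (x normal) 17.559286335014015
18.42096500441344
18.968585106201747
stud tip/root [ 0.6528 -0.0615  0.097 ] [ 0.666  -0.0626  0.097 ] (array([ 0.6527, -0.0619,  0.0983]), np.float64(0.0010578605733569059))
rail x= [0.1162 0.674 ] 1.0 yaw -6.627418404790294 0.0005252306497977843
```

```bash
cat >> h.py <<'E'
from scipy.spatial.transform import Rotation as Ro
def delta(p,yaw,q=None,p0=None):
    "shift/turn (scaled) to TCP p, tool down, tool y at yaw+90deg (yaw deg)"
    from plant import sense
    s=sense();R0=Ro.from_quat(s["orientation"]);best=None
    for f in(0,180):
        a=np.radians(yaw+90+f);y=np.array([np.cos(a),np.sin(a),0]);z=np.array([0,0,-1.])
        T=Ro.from_matrix(np.c_[np.cross(y,z),y,z]);w=(R0.inv()*T).as_rotvec()
        if best is None or np.linalg.norm(w)<np.linalg.norm(best):best=w
    print("shift",np.round(R0.inv().apply(np.array(p)-s["tcp_pos"])/.5,4),"turn",np.round(best/np.pi,4))
E
python3 -c "
from h import *
delta([.5013,.0069,.20],18.2)"
```

```text
shift [-0.9311 -0.6768  0.0621] turn [-4.000e-04 -2.000e-04 -2.179e-01]
```

```bash
python3 -m jog '[[[-0.931,-0.677,0.062],[0,0,-0.218],1],[[-0.931,-0.677,0.062],[0,0,-0.218],1],[[-0.931,-0.677,0.062],[0,0,-0.218],1],[[-0.931,-0.677,0.062],[0,0,-0.218],1],[[-0.931,-0.677,0.062],[0,0,-0.218],1],[[-0.931,-0.677,0.062],[0,0,-0.218],1],[[-0.931,-0.677,0.062],[0,0,-0.218],1],[[-0.931,-0.677,0.062],[0,0,-0.218],1],[[-0.931,-0.677,0.062],[0,0,-0.218],1],[[-0.931,-0.677,0.062],[0,0,-0.218],1],[[-0.931,-0.677,0.062],[0,0,-0.218],1],[[-0.931,-0.677,0.062],[0,0,-0.218],1]]'; python3 -c "
from h import *
delta([.5013,.0069,.052],18.2)"
```

```text
time_s: 1.6
tcp_pos: [0.5007, 0.0076, 0.1999]
orientation: [-0.158, 0.987, 0.0, -0.001]
ft_force: [0.9, 0.9, -0.1]
finger_gap: 1.002
gripper_force: 0.0
shift [-0.001  -0.0019  0.2957] turn [ 0.0003 -0.0004  0.    ]
```

```bash
python3 -m jog '[[[-0.001,-0.002,0.1],[0,0,0],1],[[-0.001,-0.002,0.2],[0,0,0],1],[[-0.001,-0.002,0.28],[0,0,0],1],[[-0.001,-0.002,0.296],[0,0,0],1],[[-0.001,-0.002,0.3],[0,0,0],1],[[-0.001,-0.002,0.3],[0,0,0],1]]'; python3 - <<'E'
from plant import cams
import cv2,numpy as np
o=[]
for n,(y,x) in(("top",(170,270)),("scene",(200,240))):
    d=cams.get_image(n)["image"][y:y+120,x:x+100,::-1];o.append(cv2.resize(d,None,fx=4,fy=4,interpolation=2))
cv2.imwrite("pics/grasp.png",np.hstack(o))
E
```

```text
time_s: 2.35
tcp_pos: [0.5032, 0.0066, 0.0518]
orientation: [-0.159, 0.987, -0.0, 0.001]
ft_force: [-0.1, 0.1, 0.7]
finger_gap: 1.001
gripper_force: 0.0
```

View pics/grasp.png

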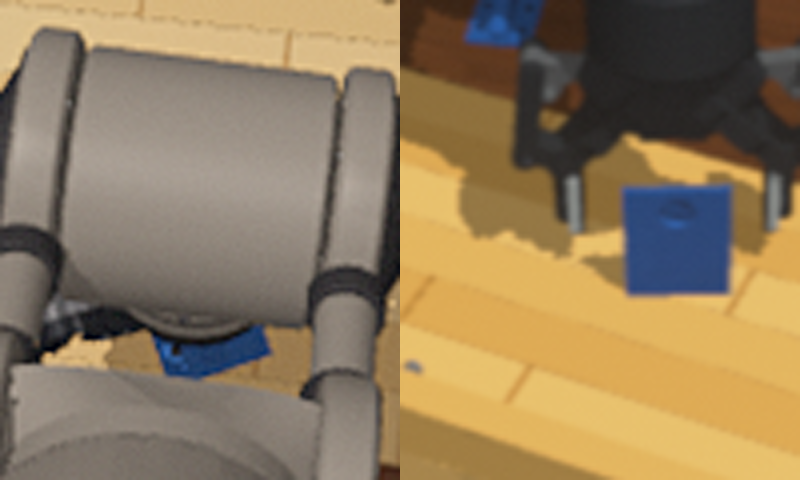

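The fingers straddle the bracket's leg symmetrically in the scene view, and nothing touches. I'll settle about 2 mm lower and close.

```bash
python3 -m jog '[[[0,0,0.002],[0,0,0],1],[[0,0,0.004],[0,0,0],-1],[[0,0,0.004],[0,0,0],-1],[[0,0,0.004],[0,0,0],-1],[[0,0,0.004],[0,0,0],-1],[[0,0,0.004],[0,0,0],-1],[[0,0,0.004],[0,0,0],-1],[[0,0,0.004],[0,0,0],-1],[[0,0,0.004],[0,0,0],-1]]'
```

```text
time_s: 3.58
tcp_pos: [0.5023, 0.0064, 0.0484]
orientation: [-0.158, 0.987, -0.0, 0.0]
ft_force: [0.3, -0.5, 3.2]
finger_gap: 0.123
gripper_force: 59.2
```

```bash
python3 -c "
from h import *
delta([.6028,-.056,.0604],-6.63)"
```

```text
shift [-0.1518 -0.1813 -0.0239] turn [0.000e+00 1.000e-04 1.381e-01]
```

```bash
python3 -m jog '[[[0,0,-0.024],[0,0,0],-1],[[-0.04,-0.05,-0.024],[0,0,0.034],-1],[[-0.08,-0.1,-0.024],[0,0,0.07],-1],[[-0.12,-0.145,-0.024],[0,0,0.11],-1],[[-0.152,-0.181,-0.024],[0,0,0.138],-1],[[-0.152,-0.181,-0.024],[0,0,0.138],-1],[[-0.152,-0.181,-0.024],[0,0,0.138],-1]]'; python3 - <<'E'
from plant import cams
import cv2,numpy as np
o=[]
for n,(y,x) in(("top",(120,300)),("scene",(220,200))):
    d=cams.get_image(n);np.savez(n+".npz",**d);d=d["image"][y:y+120,x:x+100,::-1];o.append(cv2.resize(d,None,fx=4,fy=4,interpolation=2))
cv2.imwrite("pics/pre.png",np.hstack(o))
E
```

```text
time_s: 4.45
tcp_pos: [0.6017, -0.0553, 0.0601]
orientation: [0.057, 0.998, 0.0, -0.001]
ft_force: [-0.8, 0.4, -0.4]
finger_gap: 0.126
gripper_force: 58.6
```

View pics/pre.png

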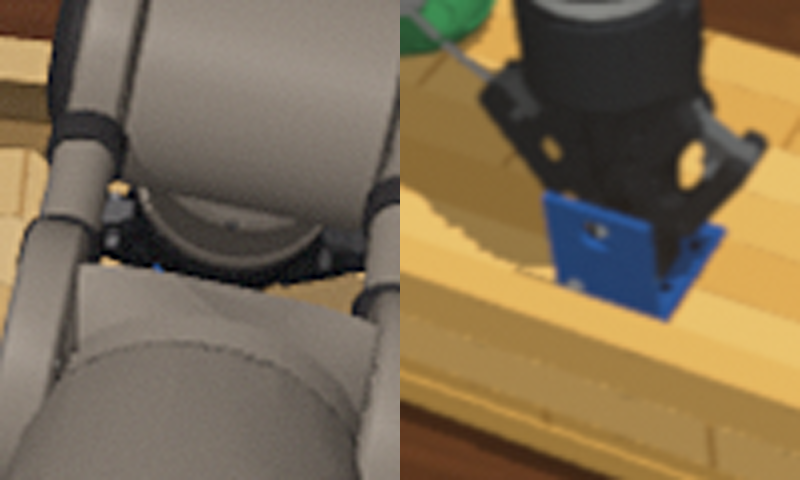

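The scene view shows the leg turned nearly square to the rail. Its top corners are at about (545,193) and (658,228), its bottom right corner is at (667,320) and the eye is at about (598,231). The stud tip is at about (574,286), lower left of the eye.

```bash
python3 - <<'E'
from h import *
np.set_printoptions(precision=4,suppress=True)
c=lambda u,v:(200+(u-400)/4-.4,220+v/4-.4)
n=np.array([.9933,-.1154,0]);y=np.array([.1154,.9933,0])
T=np.array([.6017,-.0553,.0601])
for d in(.026,.029,.032):
    print(d)
    for k,p in dict(eye=(598,231),TL=(545,193),TR=(658,228),BR=(667,320)).items():
        o,r=ray("scene",c(*p));P=o+r*((T+n*d-o)@n)/(r@n);print(k,(P-T)@y,P[2])
o,r=ray("scene",c(574,286));print("stud at z .097",o+r*(.097-o[2])/r[2]); tip=np.array([.6520,-.0617,.097]);P=o+r*((tip-o)@n)/(r@n);print(P,(P-T)@y)
print("tip rel",(tip-T)@n,(tip-T)@y)
E
```

```text
0.026
eye -0.0013664889932712262 0.10825497709643883
TL -0.025650237676328874 0.12155709375467427
TR 0.02868310317684621 0.1227289039326952
BR 0.02833770867184684 0.06414096586920037
0.029
eye 0.0007116670619717173 0.11205306183772923
TL -0.023423021756281026 0.12527352669926006
TR 0.03057680714420183 0.12643814400648523
BR 0.03023353275907737 0.06820983370231715
0.032
eye 0.0027898231172145925 0.1158511465790194
TL -0.021195805836233234 0.12898995964384552
TR 0.03247051111155736 0.13014738408027493
BR 0.032129356846307765 0.0722787015354337
stud at z .097 [ 0.6503 -0.0622  0.097 ]
[ 0.6521 -0.0612  0.0992] -2.4884771026314654e-05
tip rel 0.05070155000000001 -0.0005524999999999941
```

```bash
python3 -m jog '[[[0,0.000,0.01],[0,0,0],-1],[[0,0.000,0.02],[0,0,0],-1],[[-0.015,0,0.0205],[0,0,0],-1],[[-0.03,0,0.0205],[0,0,0],-1],[[-0.04,0,0.0205],[0,0,0],-1],[[-0.05,0,0.0205],[0,0,0],-1],[[-0.056,0,0.0205],[0,0,0],-1],[[-0.062,0,0.0205],[0,0,0],-1],[[-0.066,0,0.0205],[0,0,0],-1],[[-0.066,0,0.0205],[0,0,0],-1]]'; python3 - <<'E'
from plant import cams
import cv2,numpy as np
d=cams.get_image("scene");np.savez("scene.npz",**d);d=d["image"][240:330,195:295,::-1];cv2.imwrite("pics/on.png",cv2.resize(d,None,fx=6,fy=6,interpolation=2))
E
```

```text
time_s: 5.8
tcp_pos: [0.6355, -0.0596, 0.0501]
orientation: [0.058, 0.998, 0.0, 0.0]
ft_force: [0.7, -0.3, -0.8]
finger_gap: 0.127
gripper_force: 58.6
```

View pics/on.png

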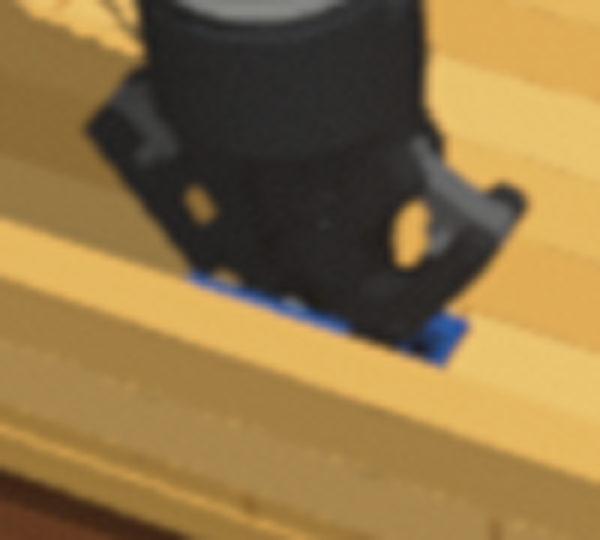

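The leg is about 10 mm past the stud tip with no contact force, so the stud is inside the eye. The gripper body is clear of the rail top. Next is the diagonal push.

```bash
python3 -m jog '[[[-0.003,0,0.001],[0,0,0],-1],[[-0.006,0,0.002],[0,0,0],-1],[[-0.008,0,0.003],[0,0,0],-1],[[-0.01,0,0.004],[0,0,0],-1],[[-0.01,0,0.004],[0,0,0],-1],[[-0.01,0,0.004],[0,0,0],-1]]'
```

```text
time_s: 6.6
tcp_pos: [0.6368, -0.0597, 0.0485]
orientation: [0.057, 0.998, 0.0, -0.004]
ft_force: [-17.6, 1.4, 11.6]
finger_gap: 0.127
gripper_force: 60.6
```

```bash
python3 -m jog '[[[-0.003,0,0],[0,0,0],-1],[[-0.003,0,0],[0,0,0],-1],[[-0.003,0,0.001],[0,0,0],-1],[[-0.003,0,0.001],[0,0,0],-1],[[-0.003,0,0.001],[0,0,0],-1]]'; python3 - <<'E'
from plant import sense,cams
import cv2,numpy as np
s=sense();print(s["tcp_pos"],s["ft_force"],s["wrist_torque"],s["orientation"])
o=[]
for n,(y,x) in(("top",(110,300)),("scene",(240,195))):
    d=cams.get_image(n)["image"][y:y+90,x:x+80,::-1];o.append(cv2.resize(d,None,fx=5,fy=5,interpolation=2))
cv2.imwrite("pics/end.png",np.hstack(o))
E
```

```text
time_s: 7.22
tcp_pos: [0.6368, -0.0596, 0.0484]
orientation: [0.057, 0.998, 0.0, -0.006]
ft_force: [-22.6, 1.2, 18.6]
finger_gap: 0.129
gripper_force: 61.7
[ 0.63676699 -0.0596369   0.04844787] [-22.57774617   1.21299649  18.57447742] [0.19562092 3.06824153 0.00612602] [ 5.74133831e-02  9.98334277e-01  3.88381314e-04 -5.67663870e-03]
```

View pics/end.png

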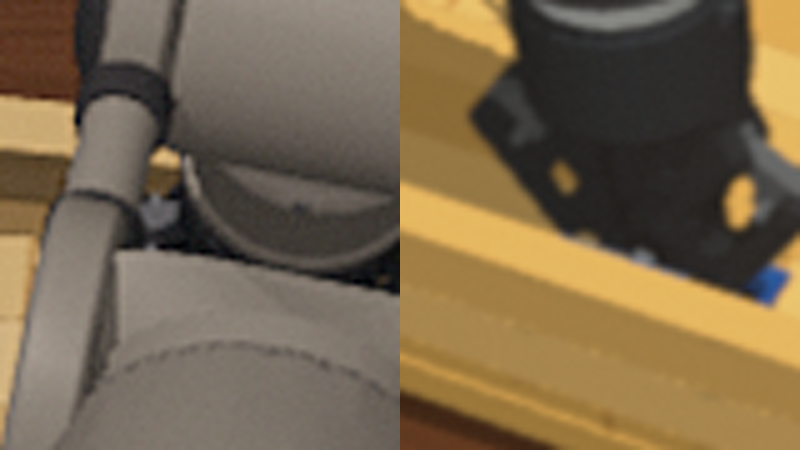

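The push is rigid: the TCP stayed at x = 0.6368 as I pushed further, at the height where the bracket was gripped standing on the board. The wrist reads about 23 N towards the rail and 19 N down. Taking off friction on the board, about 13 N reaches the rail. I'm handing in while holding.

```bash
python3 -c "
from plant import ticket
print(ticket.hand_in())"
```

```text
the job is handed in; nothing more can be done
None
```

The bracket is hung on the stud and I handed the job in with the arm still holding it, pressing about 13 N (estimated) on the rail and 19 N on the board; no verdict was returned, and I inferred the flush fit from contact forces because the camera views were blocked.

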